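# Rehang the lift-off door of a repaired control cabinet

### The arm

A 6-joint arm with a two-finger parallel gripper is mounted at the origin on the work surface. World frame = base frame: x ahead of the robot, y to its left, z up, the work surface at z = 0. Lengths are in m, angles in degrees, forces in N, time in s.
With the tool pointing down it reaches from about 0.25 to 0.725 m from the base axis. Payload 9.7 kg.
Tool frame: the origin (TCP) lies midway between the tips of the shut fingers; the grasp point (between the pads) lies bot.grasp_offset behind it (bot.grasp_offset is the distance from the TCP to the grasp point, in m); x points along the fingers, y is the direction in which the jaws open and shut, and the axes are right-handed (so a half turn about x gives the same grasp; the last joint's range is limited). The gripper opens to 85 mm and grips with 20 to 120 N. Pads are 22 mm wide; open, the fingers measure 114 mm over their backs; the gripper's body (76 mm by 85 mm) begins 54 mm behind the grasp point. The pads swing forward as they close: fully open they stand 13 mm farther back than shut.
Start: joints at [-67.953, 4.979, 10.078, 95.1, 0, 90], TCP at [0.206, -0.51, 0.231] pointing down, gripper open.
Joint ranges: [-179.16, 179.16], [-48.56, 103.87], [-65.8, 70.77], [-126.05, 130.52], [-82.76, 87.17], [-180, 180]. Speed limits (degrees/s): [127.2, 127.2, 147.25, 180, 180, 180].

### API

Orientations are given as [roll, pitch, yaw] about the fixed x, y, z axes, in that order (R = Rz(yaw) Ry(pitch) Rx(roll)).
In Python, from workcell import status, camera, bot gives the robot as it stands.
- The arm moves only by the shell command python3 -m jog 'ROWS' [OPENING] [FORCE]. ROWS is text: rows parted by semicolons, each of 4 numbers parted by spaces: the shift along the tool's x, y, z in mm, then the turn about the tool's x in degrees. A call has exactly 8 rows; each row is the pose to reach, as a shift and turn from the pose commanded when the call began, along the tool's axes at that moment; what a row does not reach only later rows make up. A row lasts 1/8 s, in which the tool goes at most 62.5 mm and 10.7 degrees, less where a joint would pass 70% of its speed; a pose out of reach is approached as far as the arm can. A call with a gripper value outside its range is refused whole. OPENING is the opening, from 0 (shut) to 1 (fully open), set as the call begins (- or left out, the last holds). The fingers move at their own pace and stop on an object; FORCE is the grip in N (left out, the last holds). Time passes only in rows, so rows that repeat a pose let the fingers close, or fill a call up. It gives the time, the measured TCP pose, the force and the opening at its end, in the units of the state.
- status.get_obs(): the state, without advancing time (a new reading comes with each control period).
- camera(name): name is "scene" or "top" or "wrist"; returns a dict with "color" (384x512x3 uint8, red, green, blue), "vfov" (degrees; the focal length in pixels is half the picture's height over the tangent of half this angle, whatever the lens; pixels are square), "cx", "cy" (the principal point, pixels), "rvec" (rotation vector, rad) and "tvec" (3), from world to camera coordinates, as OpenCV has them. Camera axes: x right, y down, z forward; pixel columns grow to the right and rows downward; lengths in m; the calibration is good to about 2 mm. A picture is of the moment at which its call begins. There is no depth.
- bot.job_done(): hands the job in, once; it reports no verdict.
The state is a dict: "time": time; "q": joint angles; "qd": joint speeds; "joint_efforts": joint torques, N m; "ee_pos": TCP position; "tcp_rot": TCP orientation; "wrist_force": force on the tool from outside, world axes, zero at the start; "torque": the same for the moment, N m; "opening": finger opening in m.
Only numpy, scipy, OpenCV 4.12 (cv2) and the standard library are available. Lean on these libraries where they do the work, as an engineer would, in place of code of your own. Each camera call takes 0.05 s, during which the arm holds its last target. There are 200 camera calls.

### The job

The control cabinet on the repair bench is finished: lift its loose door, hang it standing part open so that both hinge sockets drop fully home over the two upright pintles, then let go and swing the door shut. The hinge rail was refitted by eye and sits a little to one side, so feel for the pintles and let the door down gently, never forcing it or slamming it, and leave the other things on the bench where they are.

Things in the scene. Friction and masses are not known exactly. Their poses are not given: they have to be found in the camera images.
- cabinet: Fixed light-grey steel cabinet, 120 mm deep (its x), 230 mm wide (its y), 190 mm high, open front to its -x. Origin: centre of its underside on the bench, z up. A rubber seal stands 3.5 mm proud round the opening; the shut door lies against it or 1.5 mm off. The steel rail on the front face, near its +y edge, holds two brackets, one straight above the other, each with an upright pintle.
- hinge_seat (a point): NOMINAL place of the hinge axis (axes as the cabinet's), 18 mm in front of the front face, 90 mm to the cabinet's +y, at the lower bearing pad, 45 mm above the bench. The clamped rail with both pintles sits 4 to 10 mm to one side of it, + or -, along the cabinet's y (not x or z): this shift is not in the pose and must be seen or felt.
- upper_seat (a point): NOMINAL place of the upper bearing pad, 100 mm straight above hinge_seat and shifted just as it is. Each pad is round, 19 mm across, with an upright brass pintle in its middle, 7.5 mm diameter and 18 mm tall, its tip flat with the edge just broken. Pintle tips: 63 and 163 mm above the bench. The upper bracket's underside is at 131 mm: the lower socket comes in from the side, below it.
- door_centre (a point): Centre of the loose door (axes as the door's), a rigid light-grey panel of 0.36 to 0.59 kg, 26 mm thick (its x), 180 mm wide (y), 160 mm high (z), standing upright on its lower edge on the bench. Outer face (window, lamps, lock) to its -x, hinge edge at +y. To be gripped across its thickness from above, by its top edge.
- door_hinge (a point): On the door's hinge axis (axes as the door's), at the mouth of the lower socket: 106 mm to the +y of the door's centre, mid-thickness, 25 mm above its lower edge. Sockets: round steel tubes, 22 mm outside, 9.6 mm bore, 22 mm long, open at both ends, the upper 100 mm above the lower. Fully home, both mouths rest on the pads and this point is level with hinge_seat.
- door: The same door; origin at the centre of its lower edge. Hung and shut, its axes are parallel to the cabinet's and this edge is 20 mm above the bench. It swings freely on the pintles; opening brings the -y edge out in front of the cabinet, turning the door clockwise seen from above.
- multimeter: Bystander: orange multimeter lying on the bench, 135 x 70 x 30 mm. Origin: centre of its underside. Not to be moved.
- capacitor_centre (a point): Bystander: plum-coloured capacitor standing upright, 35 mm diameter, 48 mm high; this point is its centre. Not to be moved or knocked over.
- circuit_board: Bystander: green circuit board lying flat, 85 x 110 x 5 mm, low components up to 15 mm. Origin: centre of its underside. Not to be moved.
Things that resemble listed ones, but are neither listed nor needed, are in the scene too. What is shaped like the door but blue or purple is not meant.

How it is judged:
By the outcome, as a careful person would: the job done as asked, in the order asked, and still so for the second after the job is handed in, with the robot touching nothing.
It also fails if it takes over 72 s, if anything falls off the work surface, if the arm or the gripper's body presses on something with over 40 N, if the wrist force passes 120 N, or if a joint passes its speed limit or range.

## Working session

There is one attempt and no reset: what is moved stays moved. The work goes in short steps, Python scripts to look and compute and a shell command to move; the robot and the scene stay as the last step left them, time stands still between calls to the robot, and variables do not carry over. Pictures are saved under pics/ and viewed, about 8 in all and at most 12, crops included, and the job is handed in when it is done.

```bash
mkdir -p pics; ls; python3 - <<'E'
from workcell import status,camera,bot
import cv2,numpy as np
print(status.get_obs(), bot.grasp_offset)
ims=[]
for n in ("scene","top"):
    c=camera(n); print(n,c["vfov"],c["cx"],c["cy"],c["rvec"],c["tvec"])
    cv2.imwrite(f"pics/{n}0.png",cv2.cvtColor(c["color"],cv2.COLOR_RGB2BGR))
E
```

```text
pics
{'time': 0.0, 'q': array([-6.79510121e+01,  5.01100895e+00,  1.00344819e+01,  9.50985448e+01,
        2.78324499e-05,  8.99991965e+01]), 'qd': array([ 0.02044836, -0.06925218,  0.07441751,  0.1314625 , -0.00683483,
       -0.11231787]), 'joint_efforts': array([-5.63962549e-04, -5.20389032e+01,  4.64800966e+01,  1.61484873e-02,
       -6.43950693e-05, -1.05104218e-05]), 'ee_pos': array([ 0.20638644, -0.50956918,  0.23058418]), 'tcp_rot': array([-90.0220456 ,  89.92492818, 112.02774578]), 'wrist_force': array([-0.79860427,  0.01613428,  0.32666863]), 'torque': array([ 0.01552864, -0.00958813, -0.01510226]), 'opening': 0.08543153467668903} 0.0187
scene 48.20051342779305 251.2487211346668 194.48889326660395 [ 1.02483016  2.547612   -0.90097351] [ 0.28231883 -0.24348247  1.41074499]
top 53.58873876222342 254.8944904049478 191.01876104993224 [ 2.14812711 -2.11661359  0.13945253] [0.08794229 0.50541152 1.18104392]
```

View pics/scene0.png

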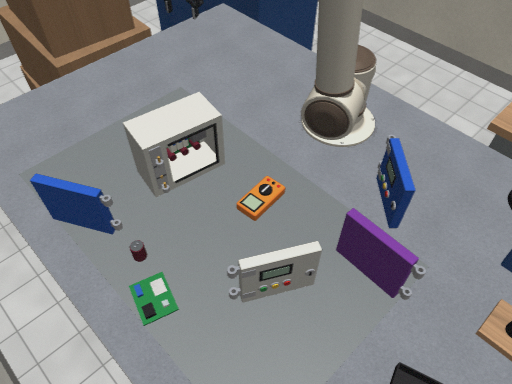

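View pics/top0.png

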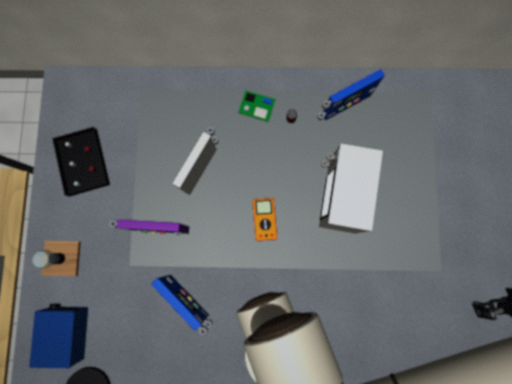

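The scene view shows the cabinet at about (175,140), pintles near (158,160) and (165,187), and the light-grey door at (278,270). In the top view the cabinet is at (352,187) with its pintles at (331,158), and the door runs from (180,187) to (212,137). I'll enlarge these areas for measuring.

```bash
python3 - <<'E'
import cv2,numpy as np
s=cv2.imread("pics/scene0.png");t=cv2.imread("pics/top0.png")
def cr(im,x,y,w,h,k): return cv2.resize(im[y:y+h,x:x+w],None,fx=k,fy=k,interpolation=cv2.INTER_CUBIC)
a=cr(s,120,90,110,110,3.6);b=cr(s,220,235,110,75,3.6)
c=cr(t,165,120,70,80,5); d=cr(t,310,135,80,105,5)
def put(W,H,L):
    o=np.zeros((H,W,3),np.uint8)
    for im,x,y in L:o[y:y+im.shape[0],x:x+im.shape[1]]=im
    return o
cv2.imwrite("pics/cropS.png",put(800,400,[(a,0,0),(b,400,0)]))
cv2.imwrite("pics/cropT.png",put(760,530,[(c,0,0),(d,355,0)]))
E
```

```text
(no output)
```

View pics/cropS.png

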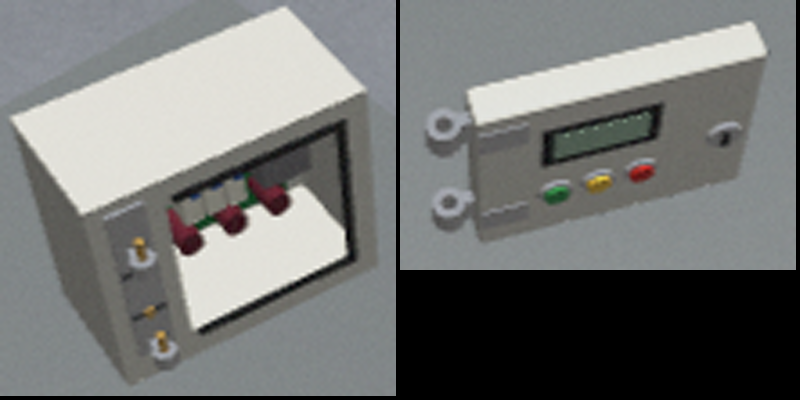

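View pics/cropT.png

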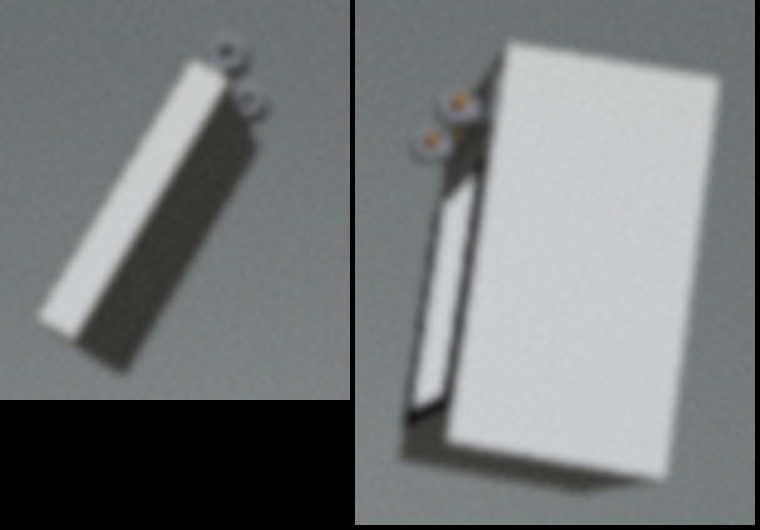

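```bash
cat > vis.py <<'E'
import numpy as np,cv2
from scipy.optimize import least_squares
def Rz(d):
    c,s=np.cos(np.radians(d)),np.sin(np.radians(d)); return np.array([[c,-s,0],[s,c,0],[0,0,1]])
def K(c): 
    f=c["color"].shape[0]/2/np.tan(np.radians(c["vfov"]/2)); return np.array([[f,0,c["cx"]],[0,f,c["cy"]],[0,0,1]])
def proj(c,P): return cv2.projectPoints(np.asarray(P,float).reshape(-1,3),np.asarray(c["rvec"],float),np.asarray(c["tvec"],float),K(c),None)[0][:,0]
def uncrop(p,k,off,place=(0,0)): return (np.asarray(p,float)-place+.5)/k-.5+off
def fit(obs,x0,model):
    # obs: list of (cam, local pts mm, pixels)
    f=lambda x:np.concatenate([(proj(c,model(x,np.array(L)/1e3))-px).ravel() for c,L,px in obs])
    return least_squares(f,x0,loss="soft_l1"),f
E
cat > m1.py <<'E'
from vis import *
from workcell import camera
S,T=camera("scene"),camera("top")
us=lambda p:uncrop(p,3.6,(120,90)); ub=lambda p:uncrop(p,3.6,(220,235),(400,0))
uc=lambda p:uncrop(p,5,(165,120)); ud=lambda p:uncrop(p,5,(310,135),(355,0))
cab=[(T,[(-60,115,190),(60,115,190),(60,-115,190),(-60,-115,190)],ud([(508,42),(720,77),(667,480),(447,442)])),
(S,[(-60,115,190),(-60,-115,190),(60,-115,190),(60,115,190),(-60,115,0),(-60,-115,0)],us([(88,212),(365,92),(288,8),(14,118),(132,383),(378,265)]))]
door=[(T,[(-13,90,160),(13,90,160),(-13,-90,160),(13,-90,160),(0,106,147),(0,106,47)],uc([(195,60),(228,80),(40,318),(75,340),(227,50),(250,99)])),
(S,[(-13,90,160),(-13,-90,160),(13,90,160),(13,-90,160),(-13,90,0),(-13,-90,0),(0,106,147),(0,106,47)],ub([(472,122),(767,55),(470,92),(752,24),(482,240),(740,178),(443,126),(451,205)]))]
rig=lambda x,L:(L@Rz(x[2]*100).T)+[x[0],x[1],0]
np.set_printoptions(precision=4,suppress=True)
for n,o,x0 in(("cab",cab,[.5,-.2,-.98]),("door",door,[.5,.2,-1.2])):
    r,f=fit(o,x0,rig); print(n,r.x*[1,1,100],"\n",f(r.x).reshape(-1,2).round(1).tolist())
    for q in o: 
        r1,_=fit([q],x0,rig); print("   single",r1.x*[1,1,100])
    if n=="cab": C=r.x
# pintles: solve x,y with known z, per camera
pin=[(T,[(0,0,163)],ud([(460,99)])),(T,[(0,0,63)],ud([(431,138)])),(S,[(0,0,163)],us([(139,240)])),(S,[(0,0,63)],us([(161,334)])),(S,[(0,0,145)],us([(141,258)])),(S,[(0,0,45)],us([(164,350)]))]
for q in pin:
    r,f=fit([q],[.5,-.1],lambda x,L:L+[x[0],x[1],0]); loc=Rz(-C[2]*100)@np.r_[r.x-C[:2],0]
    print("pin",r.x,"cab-local mm",loc*1e3,"shift",loc[1]*1e3-90)
E
python3 m1.py
```

```text
cab [  0.4978  -0.1891 -99.2975] 
 [[-0.2, 0.6], [-0.5, 0.6], [-0.7, 0.2], [-0.1, 0.1], [-1.5, 0.4], [0.7, -1.0], [-0.7, -1.0], [-0.9, -0.4], [-0.5, 1.0], [0.3, -0.1]]
   single [  0.4989  -0.1902 -99.1982]
   single [  0.497   -0.1878 -99.449 ]
door [   0.5785    0.282  -118.3275] 
 [[-0.9, -0.6], [-0.0, -0.5], [-1.2, -0.0], [-0.6, -0.1], [-0.3, 0.2], [-0.6, -0.1], [0.8, 0.6], [0.7, -0.8], [-1.8, -1.6], [0.4, -2.1], [-0.8, 1.5], [-0.5, 0.2], [-0.1, -0.9], [-0.8, -1.1]]
   single [   0.5779    0.2801 -118.1301]
   single [   0.5793    0.2833 -118.2731]
pin [ 0.5959 -0.1262] cab-local mm [-77.9596  86.658    0.    ] shift -3.341981562323113
pin [ 0.5959 -0.1254] cab-local mm [-78.6859  86.4609   0.    ] shift -3.5391442714397527
pin [ 0.5959 -0.1257] cab-local mm [-78.4398  86.5466   0.    ] shift -3.4533518918579773
pin [ 0.5965 -0.1251] cab-local mm [-79.0787  87.0659   0.    ] shift -2.9341202855511312
pin [ 0.5972 -0.1266] cab-local mm [-77.7663  87.9626   0.    ] shift -2.0374394980895687
pin [ 0.5972 -0.1251] cab-local mm [-79.2643  87.7482   0.    ] shift -2.251788986721465
```

```bash
cat > plan.py <<'E'
from vis import *
from scipy.spatial.transform import Rotation as R
from workcell import status
np.set_printoptions(precision=2,suppress=True)
def tool(o=None):
    o=o or status.get_obs(); return np.array(o["ee_pos"]),R.from_euler("xyz",o["tcp_rot"],degrees=True).as_matrix()
def delta(p,yaw_y,o=None):
    """shift (mm, tool axes) and turn about tool x to reach TCP p with jaw axis at yaw yaw_y (mod 180), tool straight down"""
    p0,M=tool(o); d=M.T@(np.array(p)-p0)*1e3
    y=np.degrees(np.arctan2(M[1,1],M[0,1])); t=-((yaw_y-y+90)%180-90)
    return np.r_[d,t]
E
python3 - <<'E'
from plan import *
from workcell import camera
T=camera("top"); p,M=tool(); print(M)
print(delta([.5785,.282,.26],-118.3))
for n,px,z in(("meter",(264,219),.03),("cap",(291,116),.03),("board",(256,106),.005)):
    r,f=fit([(T,[(0,0,z*1e3)],np.array([px],float))],[.5,0],lambda x,L:L+[x[0],x[1],0]); print(n,r.x*1e3)
E
```

```text
[[-0.    0.38 -0.93]
 [ 0.   -0.93 -0.38]
 [-1.   -0.    0.  ]]
[ -28.7  -594.13 -642.05   50.35]
meter [415.38  65.02]
cap [759.76 -20.49]
board [803.41  97.21]
```

```bash
python3 -m jog '-29 -20 -22 0; -29 -60 -65 0; -29 -100 -108 0; -29 -140 -151 0; -29 -180 -194 0; -29 -220 -237 0; -29 -260 -280 0; -29 -300 -323 0'; python3 -m jog '0 -40 -43 6; 0 -80 -86 13; 0 -120 -129 20; 0 -160 -172 27; 0 -200 -215 34; 0 -240 -258 41; 0 -275 -295 47; 0 -294 -319 50'; python3 - <<'E'
from plan import *
from workcell import camera
import cv2
print(delta([.5785,.282,.125],-118.3))
c=camera("wrist"); cv2.imwrite("pics/w1.png",cv2.cvtColor(c["color"],cv2.COLOR_RGB2BGR)); print(proj(c,[Rz(-118.3)@np.array(l)/1e3+[.5785,.282,0] for l in [(-13,90,160),(13,90,160),(-13,-90,160),(13,-90,160),(0,106,147),(0,106,47)]]))
E
```

```text
time: 1.25
ee_pos: [0.3936, -0.1087, 0.2604]
tcp_rot: [138.2, 90.0, -19.8]
wrist_force: [0.6, -1.2, -0.4]
opening: 0.0854
time: 2.25
ee_pos: [0.4942, -0.0796, 0.2602]
tcp_rot: [-83.0, 83.4, 84.1]
wrist_force: [-0.0, -0.8, 0.1]
opening: 0.0855
[ 176.5  -353.49   -4.03   15.41]
[[-170.49   69.26]
 [-141.06   78.02]
 [-145.43  257.37]
 [-121.02  265.06]
 [-137.65   54.94]
 [ -25.66   64.89]]
```

View pics/w1.png

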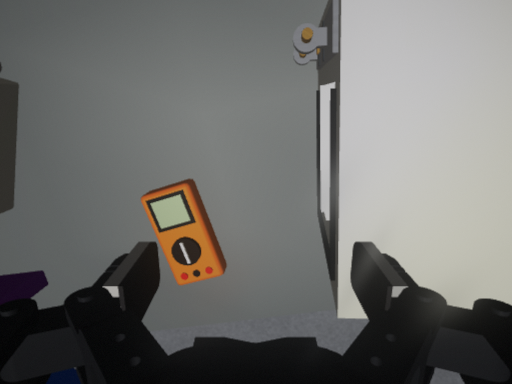

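The wrist view shows the pintle at (307,34), the cabinet front edge at x≈335 and the meter at (185,230). The arm was rate-limited and stopped short, slightly tilted. I'll hold still and check.

```bash
python3 -m jog '0 0 0 0;0 0 0 0;0 0 0 0;0 0 0 0;0 0 0 0;0 0 0 0;0 0 0 0;0 0 0 0'; python3 - <<'E'
from plan import *
p,M=tool();print(M, status.get_obs()["q"])
print(delta([.5785,.282,.26],-118.3))
E
```

```text
time: 3.3
ee_pos: [0.4942, -0.0787, 0.2605]
tcp_rot: [-83.3, 83.5, 84.0]
wrist_force: [0.8, 0.5, 1.1]
opening: 0.0852
[[ 0.01 -0.22 -0.98]
 [ 0.11 -0.97  0.22]
 [-0.99 -0.11  0.01]] [-12.75  -0.49   7.5   98.76   6.5  179.94]
[  42.45 -367.98   -3.     15.52]
```

Joint 6 ran into its 180° stop, so I'll use the other half-turn grasp.

```bash
python3 -m jog '0 0 0 -10;0 0 0 -20;0 0 0 -30;0 0 0 -40;0 0 0 -50;0 0 0 -60;0 0 0 -70;0 0 0 -80'; python3 - <<'E'
from plan import *
p,M=tool();print(M, status.get_obs()["q"])
print(delta([.5785,.282,.26],-118.3))
E
```

```text
time: 4.3
ee_pos: [0.4942, -0.0787, 0.2606]
tcp_rot: [-163.6, 83.4, 83.9]
wrist_force: [0.6, 0.3, -0.2]
opening: 0.0854
[[ 0.01  0.92 -0.38]
 [ 0.11 -0.38 -0.92]
 [-0.99 -0.03 -0.11]] [-12.75  -0.5    7.5   98.76   6.51  99.61]
[  42.5   -58.87 -363.26  -84.01]
```

The tilt has become part of the commanded pose. I'll undo it at the opposite joint 6 stop, by symmetry.

```bash
A='0 0 0 -10.6;0 0 0 -21.2;0 0 0 -31.8;0 0 0 -42.4;0 0 0 -53;0 0 0 -63.6;0 0 0 -74.2;0 0 0 -84.8'; python3 -m jog '0 0 0 -10.6;0 0 0 -21.2;0 0 0 -31.8;0 0 0 -42.4;0 0 0 -53;0 0 0 -63.6;0 0 0 -74.2;0 0 0 -84.8' >/dev/null;  python3 -m jog '0 0 0 -10.6;0 0 0 -21.2;0 0 0 -31.8;0 0 0 -42.4;0 0 0 -53;0 0 0 -63.6;0 0 0 -74.2;0 0 0 -84.8' >/dev/null;  python3 -m jog '0 0 0 -10.6;0 0 0 -21.2;0 0 0 -31.8;0 0 0 -42.4;0 0 0 -53;0 0 0 -63.6;0 0 0 -74.2;0 0 0 -84.8'; python3 - <<'E'
from plan import *
p,M=tool();print(M, status.get_obs()["q"])
E
```

```text
time: 7.3
ee_pos: [0.4942, -0.0787, 0.2605]
tcp_rot: [-58.1, 83.4, 84.0]
wrist_force: [-0.3, 0.3, -0.9]
opening: 0.0854
[[ 0.01 -0.61 -0.79]
 [ 0.11 -0.78  0.61]
 [-0.99 -0.1   0.06]] [ -12.75   -0.49    7.5    98.76    6.51 -154.81]
```

```bash
python3 -m jog '0 0 0 -10;0 0 0 -20;0 0 0 -25;0 4 -2 -27;0 9 -4 -29;0 13 -6 -31;0 18 -8 -33;0 18 -8 -33'; python3 - <<'E'
from plan import *
p,M=tool();print(M, status.get_obs()["q"])
E
```

```text
time: 8.3
ee_pos: [0.4962, -0.0531, 0.2583]
tcp_rot: [-90.4, 85.4, 80.8]
wrist_force: [0.1, 0.3, 0.8]
opening: 0.0857
[[ 0.01 -0.15 -0.99]
 [ 0.08 -0.98  0.15]
 [-1.   -0.08 -0.  ]] [  -8.76   -1.47    6.39   97.82    4.64 -179.93]
```

```bash
python3 -m jog '0 0 0 -2;0 0 0 -4;0 0 0 -6;0 0 0 -8;0 0 0 -10;0 0 0 -12;0 0 0 -14;0 0 0 -16'; python3 - <<'E'
from plan import *
p,M=tool();print(M, status.get_obs()["q"])
E
```

```text
time: 9.3
ee_pos: [0.4945, 0.0201, 0.2582]
tcp_rot: [-128.6, 88.1, 52.9]
wrist_force: [-0.1, 0.6, -0.9]
opening: 0.0857
[[ 0.02  0.03 -1.  ]
 [ 0.03 -1.   -0.03]
 [-1.   -0.03 -0.02]] [   1.49   -3.09    4.89   96.82    1.46 -179.94]
```

```bash
python3 -m jog '0 0 0 -1;0 0 0 -2;0 0 0 -3;0 0 0 -4;0 0 0 -5;0 0 0 -6;0 0 0 -7;0 0 0 -8'; python3 - <<'E'
from plan import *
np.set_printoptions(precision=4,suppress=True)
p,M=tool();print(M, status.get_obs()["q"])
E
```

```text
time: 10.3
ee_pos: [0.4904, 0.0558, 0.2582]
tcp_rot: [171.8, 88.7, -1.7]
wrist_force: [-0.4, 0.1, -0.5]
opening: 0.0855
[[ 0.0233  0.1139 -0.9932]
 [-0.0007 -0.9935 -0.114 ]
 [-0.9997  0.0033 -0.0231]] [   6.602    -3.4189    4.5936   96.6913   -0.1921 -179.9435]
```

Only 1.3° of tilt is left, leaning radially, which I can accept. Next I'll turn to the correct half-turn and go above the door.

```bash
python3 -m jog '0 -20 -10 10.6;0 -50 -26 21.2;1 -80 -42 31.8;1 -110 -58 42.4;1 -140 -73 53;1 -170 -89 63.6;2 -195 -103 74.2;2 -214 -113 84.8' >/dev/null; python3 -m jog '0 0 0 10.6;0 0 0 21.2;0 0 0 31.8;0 0 0 42.4;0 0 0 53;0 0 0 63.6;0 0 0 74.2;0 0 0 84.8'>/dev/null; python3 -m jog '0 0 0 10;0 0 0 20;0 0 0 30;0 0 0 40;0 0 0 45.2;0 0 0 45.2;0 0 0 45.2;0 0 0 45.2'; python3 - <<'E'
from plan import *
from workcell import camera
import cv2
p,M=tool();print(M, status.get_obs()["q"]); print(delta([.5785,.282,.125],-118.3))
P=[Rz(-118.3)@np.array(l)/1e3+[.5785,.282,0] for l in [(-13,90,160),(13,90,160),(-13,-90,160),(13,-90,160),(0,106,147),(0,106,47)]]
c=camera("wrist"); im=cv2.cvtColor(c["color"],cv2.COLOR_RGB2BGR)
q=proj(c,P); print(q)
cv2.imwrite("pics/w2.png",im)
E
```

```text
time: 13.3
ee_pos: [0.5785, 0.281, 0.2581]
tcp_rot: [26.9, 88.7, -1.3]
wrist_force: [0.1, 0.7, 0.3]
opening: 0.0855
[[ 0.02  0.47  0.88]
 [-0.    0.88 -0.47]
 [-1.    0.01  0.02]] [26.18 18.05 28.31 99.08 -0.61 54.4 ]
[133.06  -0.47  -3.24   0.08]
[[270.31 287.82]
 [239.68 288.  ]
 [273.98  60.3 ]
 [236.07  60.26]
 [254.84 294.9 ]
 [253.98 244.49]]
```

View pics/w2.png

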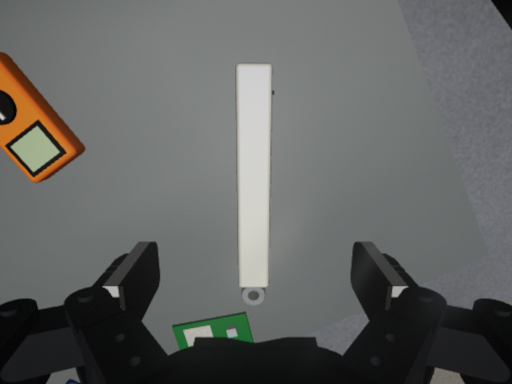

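The wrist view shows the door at x 237–271, y 65–288 and the socket at (254,295), within 5 px of prediction and centred between the jaws. I'll descend and grip.

```bash
python3 -m jog '15 0 -1 0;40 0 -2 0;65 0 -3 0;90 0 -3 0;110 0 -3 0;125 0 -3 0;132 0 -3 0;133 0 -3 0'; python3 -m jog '0 0 0 0;0 0 0 0;0 0 0 0;0 0 0 0;0 0 0 0;0 0 0 0;0 0 0 0;0 0 0 0' 0 80; python3 - <<'E'
from plan import *
o=status.get_obs(); p,M=tool();print(p*1e3,o["wrist_force"],o["torque"],o["opening"])
E
```

```text
time: 14.35
ee_pos: [0.579, 0.2823, 0.1251]
tcp_rot: [27.1, 88.7, -1.2]
wrist_force: [0.1, -0.5, 0.3]
opening: 0.0858
time: 15.35
ee_pos: [0.5791, 0.2822, 0.1256]
tcp_rot: [27.2, 88.6, -1.1]
wrist_force: [-1.5, -2.4, 5.8]
opening: 0.0251
[579.07 282.21 125.6 ] [-1.53 -2.44  5.75] [-0.47  0.41  0.02] 0.025108882628189645
```

```bash
python3 -m jog '-1 0 0 0;-4 0 0 0;-12 0 0 0;-22 0 0 0;-34 0 0 0;-46 0 0 0;-54 0 0 0;-56 0 0 0'; python3 - <<'E'
from plan import *
o=status.get_obs(); p,M=tool();print(p*1e3,o["wrist_force"],o["torque"],o["opening"])
pin=np.array([.5962,-.1256]);c=pin-(Rz(-129.3)@[0,.106,0])[:2]; c0=np.array([.5785,.282])
print(c,delta([*(p[:2]+c-c0),p[2]],-129.3))
E
```

```text
time: 16.35
ee_pos: [0.5779, 0.2824, 0.1819]
tcp_rot: [28.2, 88.6, -0.1]
wrist_force: [0.6, 0.2, -4.4]
opening: 0.0248
[577.87 282.41 181.9 ] [ 0.64  0.24 -4.45] [ 0.    0.03 -0.04] 0.0247644213945238
[ 0.51 -0.06] [  -1.53 -330.26  104.79   11.01]
```

```bash
python3 -m jog '0 -8 3 0;0 -30 9 0;0 -60 19 0;0 -90 29 0;-1 -120 38 0;-1 -145 46 0;-1 -160 51 0;-1 -165 52 0'; python3 -m jog '0 -10 3 0;0 -30 9 2;0 -60 19 5;0 -90 29 8;-1 -120 38 11;-1 -145 46 11;-1 -160 51 11;-1 -165 52 11'; python3 - <<'E'
from plan import *
from workcell import camera
import cv2
o=status.get_obs(); p,M=tool();print(p*1e3,o["wrist_force"],o["q"])
def cr(im,x,y,w,h,k): return cv2.resize(im[y:y+h,x:x+w],None,fx=k,fy=k,interpolation=cv2.INTER_CUBIC)
for n in("scene","top","wrist"):
    im=cv2.cvtColor(camera(n)["color"],cv2.COLOR_RGB2BGR); cv2.imwrite(f"pics/{n}3.png",im)
s,t=cv2.imread("pics/scene3.png"),cv2.imread("pics/top3.png")
a=cr(s,125,125,110,120,5); b=cr(t,290,125,48,80,5)
o=np.zeros((600,800,3),np.uint8);o[:600,:550]=a;o[:400,555:795]=b;cv2.imwrite("pics/crop3.png",o)
E
```

```text
time: 17.35
ee_pos: [0.545, 0.1116, 0.1813]
tcp_rot: [27.2, 88.7, -1.1]
wrist_force: [-0.2, 0.1, -5.2]
opening: 0.0248
time: 18.35
ee_pos: [0.5126, -0.0584, 0.1817]
tcp_rot: [38.2, 88.7, -1.2]
wrist_force: [-0.3, -0.6, -4.0]
opening: 0.0251
[512.56 -58.41 181.75] [-0.26 -0.64 -3.97] [-6.57 -1.8  -2.35 88.12  0.13 32.82]
```

View pics/crop3.png

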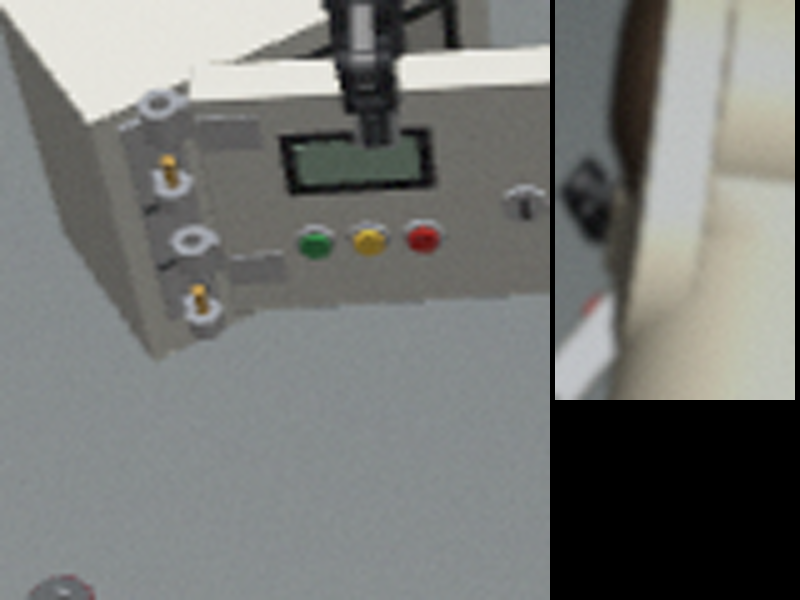

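The scene crop shows socket tops at (159,103) and (193,240) and pintle tips at about (168,157) and (199,287). The top view is blocked by the arm.

```bash
python3 - <<'E'
from plan import *
from workcell import camera
S=camera("scene"); u=lambda p:uncrop([p],5,(125,125))
np.set_printoptions(precision=2,suppress=True)
p,M=tool(); b=(p[2]-.1256)*1e3; print("bottom",b)
def xy(px,z):
    r,_=fit([(S,[(0,0,z)],u(px))],[.55,-.1],lambda x,L:L+[x[0],x[1],0]); return r.x*1e3
for n,px,z in[("sockU",(159,103),b+147),("sockL",(193,240),b+47),("tipU",(168,156),163),("padU",(173,181),145),("tipL",(199,286),63),("padL",(203,305),45)]: print(n,xy(px,z))
c=p[:2]*1e3+Rz(-129.3)[:2,1]*106; print("kinematic socket",c)
# jacobian mm of socket px
print("px/mm x,y:",(proj(S,[[.601,-.125,.15]])-proj(S,[[.596,-.125,.15]]))/5,(proj(S,[[.596,-.12,.15]])-proj(S,[[.596,-.125,.15]]))/5)
E
```

```text
bottom 56.10157306992636
sockU [ 595.07 -123.19]
sockL [ 594.5  -122.55]
tipU [ 594.95 -127.2 ]
padU [ 595.41 -127.32]
tipL [ 595.13 -126.83]
padL [ 594.5  -128.69]
kinematic socket [ 594.9  -124.19]
px/mm x,y: [[-0.32  0.2 ]] [[0.24 0.21]]
```

```bash
python3 -m jog '2 -1 1 0;5 -2 2 0;9 -2 2.3 0;12 -2 2.3 0;13 -2 2.3 0;13 -2 2.3 0;13 -2 2.3 0;13 -2 2.3 0'; python3 - <<'E'
from plan import *
from workcell import camera
import cv2
o=status.get_obs(); p,M=tool();print(p*1e3,o["wrist_force"],M)
im=np.mean([camera("scene")["color"].astype(float) for _ in range(6)],0)
im=cv2.cvtColor(im.astype(np.uint8),cv2.COLOR_RGB2BGR); cv2.imwrite("pics/s4.png",im)
cv2.imwrite("pics/crop4.png",cv2.resize(im[138:200,140:190],None,fx=9,fy=9,interpolation=cv2.INTER_CUBIC))
E
```

```text
time: 19.55
ee_pos: [0.5136, -0.0606, 0.1689]
tcp_rot: [38.1, 88.7, -1.2]
wrist_force: [-0.4, -0.2, -3.5]
opening: 0.0247
[513.63 -60.58 168.88] [-0.43 -0.2  -3.5 ] [[ 0.02  0.63  0.77]
 [-0.    0.77 -0.63]
 [-1.    0.01  0.02]]
```

View pics/crop4.png

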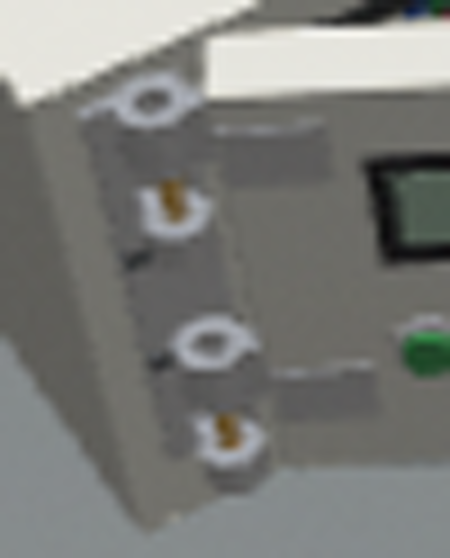

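The crop shows socket rings at (152,100) and (210,342), pads at (175,212) and (231,437), and pintle tips at about (171,183) and (229,417).

```bash
python3 - <<'E'
from plan import *
from workcell import camera
S=camera("scene"); u=lambda p:uncrop([p],9,(140,138))
p,M=tool(); b=(p[2]-.1256)*1e3; print("bottom",b)
def xy(px,z):
    r,_=fit([(S,[(0,0,z)],u(px))],[.55,-.1],lambda x,L:L+[x[0],x[1],0]); return r.x*1e3
for n,px,z in[("sockU",(152,100),b+147),("sockL",(210,342),b+47),("tipU",(171,183),163),("padU",(175,212),145),("tipL",(229,417),63),("padL",(231,438),45)]: print(n,xy(px,z))
print("kin socket",p[:2]*1e3+Rz(-129.3)[:2,1]*106)
E
```

```text
bottom 43.19558058197287
sockU [ 595.97 -125.47]
sockL [ 595.91 -125.4 ]
tipU [ 598.63 -120.65]
padU [ 596.43 -126.78]
tipL [ 598.41 -119.72]
padL [ 595.8  -126.85]
kin socket [ 595.61 -127.74]
```

```bash
python3 -m jog '0 -0.7 0.4 0;0 -1.3 0.8 0;1 -1.3 0.8 0;2.5 -1.3 0.8 0;4 -1.3 0.8 0;5 -1.3 0.8 0;6 -1.3 0.8 0;6.5 -1.3 0.8 0'; python3 - <<'E'
from plan import *
o=status.get_obs(); p,M=tool();print(p*1e3,(p[2]-.1256)*1e3,o["wrist_force"],o["torque"])
E
```

```text
time: 20.9
ee_pos: [0.5136, -0.062, 0.1629]
tcp_rot: [38.0, 88.6, -1.3]
wrist_force: [-3.2, 3.0, 2.2]
opening: 0.0253
[513.6  -62.04 162.87] 37.26835366869827 [-3.17  2.97  2.23] [0.01 0.25 0.02]
```

Contact with about 6 N vertical force, and the side force points to (-x,+y). I'll shift that way, roughly 1 mm along tool -z, and probe again.

```bash
python3 -m jog '-0.8 0 0 0;-0.8 0 -0.5 0;-0.8 0 -1 0;-0.8 0 -1 0;-0.3 0 -1 0;0 0 -1 0;0.5 0 -1 0;0.7 0 -1 0'; python3 - <<'E'
from plan import *
o=status.get_obs(); p,M=tool();print(p*1e3,(p[2]-.1256)*1e3,o["wrist_force"],o["torque"])
E
```

```text
time: 21.9
ee_pos: [0.5128, -0.0611, 0.1611]
tcp_rot: [40.7, 88.7, 1.4]
wrist_force: [3.6, 1.8, -3.8]
opening: 0.0249
[512.8  -61.06 161.11] 35.50764011972257 [ 3.65  1.76 -3.8 ] [ 0.38 -0.87  0.4 ]
```

```bash
python3 -m jog '0 0 0 0;0.5 0 0 0;1 0 0 0;1.5 0 0 0;2 0 0 0;2.5 0 0 0;3 0 0 0;3 0 0 0'; python3 - <<'E'
from plan import *
o=status.get_obs(); p,M=tool();print(p*1e3,(p[2]-.1256)*1e3,o["wrist_force"],o["torque"])
E
```

```text
time: 22.9
ee_pos: [0.513, -0.0613, 0.1586]
tcp_rot: [38.8, 88.6, -0.5]
wrist_force: [4.8, 3.9, -2.3]
opening: 0.025
[512.99 -61.31 158.64] 33.04114175176998 [ 4.75  3.91 -2.29] [ 0.59 -0.93  0.59]
```

```bash
python3 -m jog '0 0.3 0 0;0 0.6 0.1 0;0.7 0.6 0.1 0;1.4 0.6 0.1 0;2.2 0.6 0.1 0;3 0.6 0.1 0;4 0.6 0.1 0;4 0.6 0.1 0'; python3 - <<'E'
from plan import *
o=status.get_obs(); p,M=tool();print(p*1e3,(p[2]-.1256)*1e3,o["wrist_force"],o["torque"])
E
```

```text
time: 23.9
ee_pos: [0.5133, -0.0611, 0.1544]
tcp_rot: [38.0, 88.7, -1.3]
wrist_force: [2.1, 2.1, -3.0]
opening: 0.0247
[513.33 -61.11 154.41] 28.805934224710366 [ 2.15  2.13 -2.97] [ 0.41 -0.55  0.36]
```

Lateral force has dropped and the sockets are 9 mm in. I'll continue with another small relief shift.

```bash
python3 -m jog '0 0.2 0 0;0.7 0.4 0 0;1.4 0.4 0 0;2.1 0.4 0 0;2.8 0.4 0 0;3.5 0.4 0 0;4.2 0.4 0 0;4.5 0.4 0 0'; python3 - <<'E'
from plan import *
o=status.get_obs(); p,M=tool();print(p*1e3,(p[2]-.1256)*1e3,o["wrist_force"],o["torque"])
E
```

```text
time: 24.9
ee_pos: [0.5137, -0.0608, 0.15]
tcp_rot: [38.0, 88.7, -1.3]
wrist_force: [0.1, 0.0, -3.4]
opening: 0.0253
[513.65 -60.78 149.95] 24.354283136176992 [ 0.07  0.05 -3.35] [-0.01 -0.07  0.02]
```

```bash
python3 -m jog '0.5 0 0 0;1 0 0 0;1.5 0 0 0;2 0 0 0;2.5 0 0 0;3 0 0 0;3.5 0 0 0;3.5 0 0 0'; python3 -m jog '0.15 0 0 0;0.3 0 0 0;0.45 0 0 0;0.6 0 0 0;0.75 0 0 0;0.9 0 0 0;1.0 0 0 0;1.0 0 0 0';  python3 - <<'E'
from plan import *
o=status.get_obs(); p,M=tool();print(p*1e3,(p[2]-.1256)*1e3,o["wrist_force"],o["torque"])
E
```

```text
time: 25.9
ee_pos: [0.5138, -0.0608, 0.1465]
tcp_rot: [38.1, 88.7, -1.2]
wrist_force: [0.3, 0.1, -4.4]
opening: 0.0246
time: 26.9
ee_pos: [0.5139, -0.0607, 0.1457]
tcp_rot: [38.1, 88.7, -1.2]
wrist_force: [-1.2, 0.5, -3.3]
opening: 0.0246
[513.86 -60.75 145.74] 20.13510756763162 [-1.23  0.5  -3.26] [ 0.03  0.12 -0.03]
```

```bash
python3 -m jog '0.15 0 0 0;0.3 0 0 0;0.4 0 0 0;0.5 0 0 0;0.6 0 0 0;0.7 0 0 0;0.7 0 0 0;0.7 0 0 0';  python3 - <<'E'
from plan import *
o=status.get_obs(); p,M=tool();print(p*1e3,(p[2]-.1256)*1e3,o["wrist_force"],o["torque"])
E
```

```text
time: 27.9
ee_pos: [0.5139, -0.0607, 0.1452]
tcp_rot: [38.3, 88.6, -1.0]
wrist_force: [-4.2, 2.4, 5.2]
opening: 0.0252
[513.93 -60.69 145.17] 19.565164081866897 [-4.23  2.35  5.24] [ 0.15  0.34 -0.06]
```

The door is home: its bottom edge is at about 20 mm and the force reversed on the pads. Now I'll release and rise.

```bash
python3 -m jog '0 0 0 0;0 0 0 0;0 0 0 0;0 0 0 0;0 0 0 0;0 0 0 0;-3 0 0 0;-8 0 0 0' 0.7; python3 -m jog '-8 0 0 0;-18 0 0 0;-30 0 0 0;-42 0 0 0;-54 0 0 0;-62 0 0 0;-65 0 0 0;-65 0 0 0';  python3 - <<'E'
from plan import *
from workcell import camera
import cv2
o=status.get_obs(); p,M=tool();print(p*1e3,o["wrist_force"],o["opening"]);print(delta([.4919,.0111,.220],80.7))
im=cv2.cvtColor(camera("scene")["color"],cv2.COLOR_RGB2BGR); cv2.imwrite("pics/s5.png",im)
cv2.imwrite("pics/crop5.png",cv2.resize(im[90:240,115:275],None,fx=4,fy=4,interpolation=cv2.INTER_CUBIC))
E
```

```text
time: 28.9
ee_pos: [0.5136, -0.0608, 0.1531]
tcp_rot: [38.1, 88.7, -1.2]
wrist_force: [1.0, -0.6, -0.2]
opening: 0.0598
time: 29.9
ee_pos: [0.5122, -0.0607, 0.2178]
tcp_rot: [38.1, 88.7, -1.2]
wrist_force: [-0.2, -0.2, -0.1]
opening: 0.0598
[512.17 -60.75 217.78] [-0.25 -0.21 -0.13] 0.05981212137351985
[ -2.72  42.79 -61.15 -30.  ]
```

View pics/crop5.png

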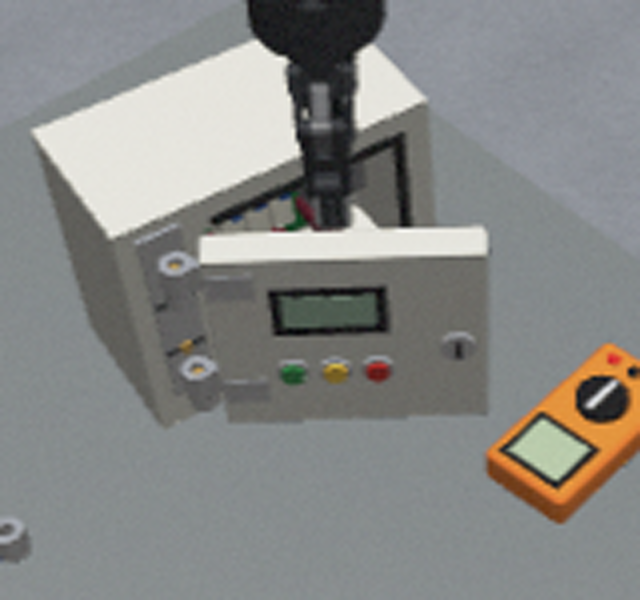

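The crop shows the door hung part open, with brass visible inside both sockets at (177,266) and (198,370), and the gripper is clear. I'll move to the outer side with the fingers shut.

```bash
python3 -m jog '-3 5 -7 0;-3 12 -18 -6;-3 20 -30 -12;-3 28 -42 -18;-3 36 -52 -24;-3 43 -61 -30;-3 43 -61 -30;-3 43 -61 -30' 0 40; python3 -m jog '5 0 0 0;15 0 0 0;28 0 0 0;42 0 0 0;56 0 0 0;67 0 0 0;73 0 0 0;75 0 0 0';  python3 - <<'E'
from plan import *
o=status.get_obs(); p,M=tool();print(p*1e3,o["wrist_force"],M)
print(delta([.4770,-.0797,.145],80.7))
E
```

```text
time: 30.95
ee_pos: [0.4921, 0.0112, 0.2203]
tcp_rot: [8.0, 88.7, -1.4]
wrist_force: [0.0, 0.5, -0.0]
opening: -0.0006
time: 31.95
ee_pos: [0.4938, 0.0111, 0.1451]
tcp_rot: [8.0, 88.7, -1.3]
wrist_force: [0.0, 0.3, 0.9]
opening: -0.0002
[493.84  11.14 145.13] [0.03 0.27 0.89] [[ 0.02  0.16  0.99]
 [-0.    0.99 -0.16]
 [-1.    0.    0.02]]
[ -0.21 -92.37  -1.94   0.  ]
```

```bash
python3 -m jog '0 -2 0 0;0 -5 0 0;0 -8 0 0;0 -11 0 0;0 -14 0 0;0 -17 0 0;0 -20 0 0;0 -23 -1 0'; python3 -m jog '0 -3 0 0;0 -6 0 0;0 -9 0 0;0 -12 0 0;0 -15 0 0;0 -18 0 0;0 -21 0 0;0 -24 -1 0'; python3 -m jog '0 -3 0 0;0 -6 0 0;0 -9 0 0;0 -12 0 0;0 -15 0 0;0 -17 0 0;0 -19 0 0;0 -21 0 0'; python3 - <<'E'
from plan import *
from workcell import camera
import cv2
o=status.get_obs(); p,M=tool();print(p*1e3,o["wrist_force"],delta([.4770,-.0797,.145],80.7))
im=cv2.cvtColor(camera("scene")["color"],cv2.COLOR_RGB2BGR); cv2.imwrite("pics/s6.png",im)
cv2.imwrite("pics/crop6.png",cv2.resize(im[90:240,115:275],None,fx=4,fy=4,interpolation=cv2.INTER_CUBIC))
E
```

```text
time: 32.95
ee_pos: [0.4891, -0.0116, 0.1453]
tcp_rot: [8.2, 88.7, -1.1]
wrist_force: [-0.4, 0.1, 0.2]
opening: -0.0001
time: 33.95
ee_pos: [0.4843, -0.0351, 0.1451]
tcp_rot: [8.1, 88.7, -1.2]
wrist_force: [1.1, -0.1, 0.1]
opening: -0.0002
time: 34.95
ee_pos: [0.4809, -0.0558, 0.1451]
tcp_rot: [8.1, 88.7, -1.2]
wrist_force: [0.9, -0.5, -0.0]
opening: 0.0003
[480.91 -55.75 145.11] [ 0.89 -0.49 -0.04] [  0.03 -24.26   0.01   0.  ]
```

View pics/crop6.png

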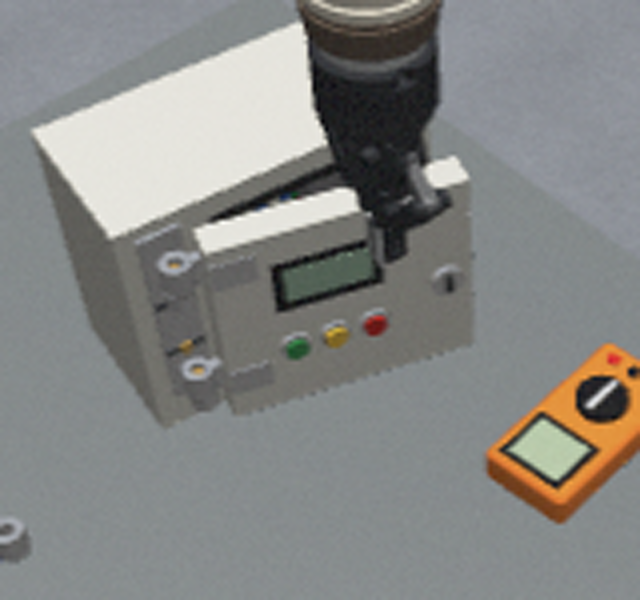

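The crop shows the fingers at (392,240) against the outer face and the door swinging shut without trouble. I'll finish slowly while watching the force.

```bash
python3 -m jog '0 -1.5 0 0;0 -3 0 0;0 -4.5 0 0;0 -6 0 0;0 -7.5 0 0;0 -9 0 0;0 -10.5 0 0;0 -12 0 0'; python3 -m jog '0 -1 0 0;0 -2 0 0;0 -3 0 0;0 -4 0 0;0 -5 0 0;0 -6 0 0;0 -7 0 0;0 -8 0 0';  python3 - <<'E'
from plan import *
o=status.get_obs(); p,M=tool();print(p*1e3,o["wrist_force"],delta([.4770,-.0797,.145],80.7))
E
```

```text
time: 36.0
ee_pos: [0.4789, -0.0676, 0.145]
tcp_rot: [8.1, 88.7, -1.2]
wrist_force: [0.7, 0.7, -0.4]
opening: -0.0002
time: 37.0
ee_pos: [0.4777, -0.0754, 0.145]
tcp_rot: [8.2, 88.7, -1.1]
wrist_force: [-0.6, 0.4, -0.4]
opening: -0.0002
[477.66 -75.44 145.04] [-0.57  0.42 -0.39] [ 0.03 -4.31  0.03  0.  ]
```

```bash
python3 -m jog '0 -0.6 0 0;0 -1.2 0 0;0 -1.8 0 0;0 -2.4 0 0;0 -3 0 0;0 -3.6 0 0;0 -4.2 0 0;0 -4.8 0 0';python3 -m jog '0 -0.4 0 0;0 -0.8 0 0;0 -1.2 0 0;0 -1.6 0 0;0 -2 0 0;0 -2.4 0 0;0 -2.8 0 0;0 -3 0 0';  python3 - <<'E'
from plan import *
from workcell import camera
import cv2
o=status.get_obs(); p,M=tool();print(p*1e3,o["wrist_force"])
im=cv2.cvtColor(camera("scene")["color"],cv2.COLOR_RGB2BGR); cv2.imwrite("pics/s7.png",im)
cv2.imwrite("pics/crop7.png",cv2.resize(im[90:210,115:240],None,fx=4.8,fy=4.8,interpolation=cv2.INTER_CUBIC))
E
```

```text
time: 38.0
ee_pos: [0.4769, -0.0802, 0.145]
tcp_rot: [8.0, 88.7, -1.3]
wrist_force: [-0.6, 0.6, 0.8]
opening: 0.0
time: 39.0
ee_pos: [0.4766, -0.0815, 0.1451]
tcp_rot: [16.4, 88.6, 7.2]
wrist_force: [2.1, 12.7, 0.5]
opening: -0.0001
[476.63 -81.51 145.07] [ 2.09 12.73  0.45]
```

View pics/crop7.png

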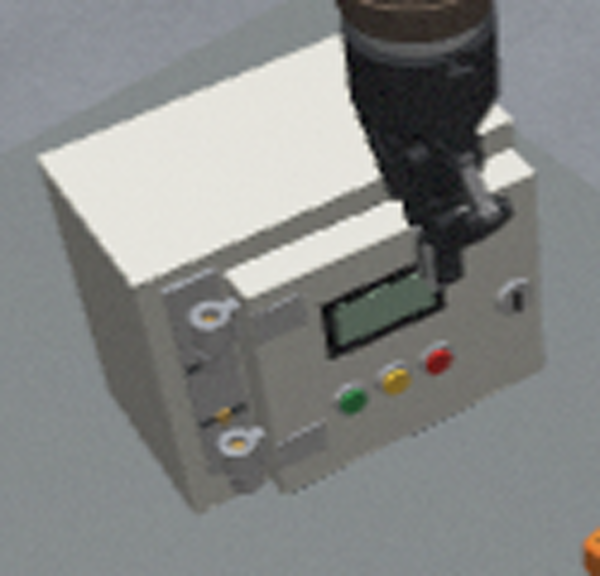

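The door is shut and parallel to the cabinet, and 12.7 N against the seal confirms contact. I'll back off slowly and then rise clear.

```bash
python3 -m jog '0 0.7 0 0;0 1.5 0 0;0 2.5 0 0;0 4 0 0;0 10 0 0;0 22 0 0;0 36 0 0;0 50 0 0'; python3 -m jog '-5 5 0 0;-20 10 0 0;-45 10 0 0;-70 10 0 0;-95 10 0 0;-115 10 0 0;-120 10 0 0;-120 10 0 0';  python3 - <<'E'
from plan import *
from workcell import camera
import cv2
o=status.get_obs(); p,M=tool();print(o["time"],p*1e3,o["wrist_force"])
s,t=[cv2.cvtColor(camera(n)["color"],cv2.COLOR_RGB2BGR) for n in("scene","top")]
cv2.imwrite("pics/s8.png",s);cv2.imwrite("pics/t8.png",t)
g=np.zeros((600,800,3),np.uint8); g[:432,:]=cv2.resize(s[90:306,60:460],(800,432),interpolation=cv2.INTER_CUBIC)
t2=cv2.resize(t[85:169,230:390],None,fx=2,fy=2); g[432:600,:320]=t2
s0=cv2.imread("pics/scene0.png"); d=cv2.absdiff(s,s0).max(2)
g[432:594,330:630]=cv2.cvtColor(cv2.resize(d[90:306,60:460],(300,162)),cv2.COLOR_GRAY2BGR)
cv2.imwrite("pics/final.png",g)
E
```

```text
time: 40.05
ee_pos: [0.4846, -0.0326, 0.1452]
tcp_rot: [8.1, 88.7, -1.1]
wrist_force: [-0.5, -0.1, -0.4]
opening: -0.0003
time: 41.05
ee_pos: [0.4834, -0.0239, 0.2653]
tcp_rot: [8.0, 88.6, -1.4]
wrist_force: [0.9, 1.0, -1.0]
opening: 0.0004
41.05 [483.44 -23.86 265.35] [ 0.94  1.02 -1.03]
```

View pics/final.png

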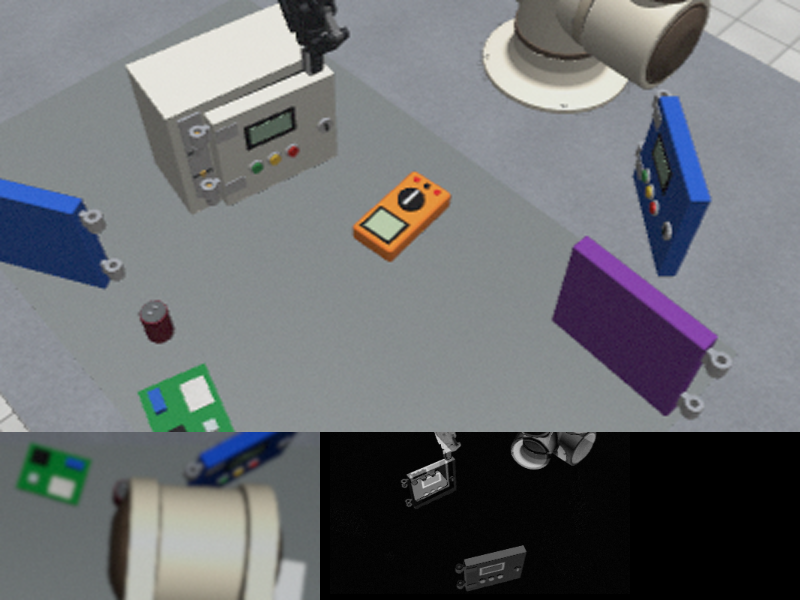

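The final picture shows the door shut, and the difference image changes only at the cabinet front, the old door spot and the arm. I'll check that the door stayed put after contact ended, then hand in.

```bash
python3 - <<'E'
import cv2,numpy as np
from workcell import camera,bot,status
a=cv2.imread("pics/s7.png");b=cv2.cvtColor(camera("scene")["color"],cv2.COLOR_RGB2BGR)
for n,r in(("door low",np.s_[155:200,160:235]),("far edge",np.s_[135:172,216:235])): 
    d=cv2.absdiff(a[r],b[r]).max(2); print(n,d.max(),d.mean())
print(status.get_obs()["time"]); bot.job_done()
E
```

```text
door low 55 4.15437037037037
far edge 86 6.155049786628734
41.2
the job is handed in; nothing more can be done
```

The door is hung on both pintles and shut against the seal, and the job was handed in at 41.2 s with the gripper clear of everything.

- **Hanging:** I gripped the door by its top edge and held it about 30° open over the pintles. One touch on the tips (about 6 N) told me to shift roughly 1 mm. The sockets then went down freely, with side forces of at most about 6 N. They came to rest with the door's lower edge at 19.6–20.1 mm, where 20 mm is fully home. I released it and could see brass inside both sockets.
- **Shutting:** I pushed the outer face slowly with shut fingers until I felt about 13 N against the seal, then backed off. The last picture shows the door shut. Compared with the first picture, nothing else in the cropped scene view has changed: multimeter, capacitor and the visible part of the board are where they were.

**Did not go cleanly or did not agree:**
- **Joint 6:** it hit its 180° stop early on, which cost about 8 s and left the tool tilted by about 1.3° for the rest of the job.
- **Rail shift:** the pictures put it about 2 to 3.5 mm to the cabinet's -y, just under the stated 4 to 10 mm, so I relied on feel for the final fit.
- **Last check:** comparing the pictures before and after backing off showed some changed pixels at the door (largest 86 of 255, average 4 to 6). I did not look into the cause. It could be the arm's shadow or the door easing slightly off the seal.

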